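Walk a plaster support block round to the fence

ROBOT

A 7-joint arm with a two-finger parallel gripper is mounted at the origin on a cart in front of the work surface, level with it; the furniture and walls round the work are solid. World frame = base frame: x ahead of the robot, y to its left, z up, the work surface at z = 0. Lengths are in m, angles in rad, forces in N, time in s.
With the tool pointing down it reaches from about 0.425 to 1.025 m from the base axis. Payload 9.4 kg.
Tool frame: the origin (TCP) lies midway between the tips of the shut fingers; the grasp point (between the pads) lies hold_point_z behind it (hold_point_z is the distance from the TCP to the grasp point, in m); z points along the fingers, y is the line along which they close (so a half turn about z gives the same grasp; the last joint's range is limited). The gripper opens to 93 mm and grips with 3 to 60 N. Pads are 15 mm wide; open, the fingers measure 128 mm over their backs; the gripper's body (75 mm by 188 mm) begins 65 mm behind the grasp point.
Start: joints at [1.125, 0.599, -0.003, 1.599, 0.002, 0.943, -0.08], TCP at [0.261, -0.676, 0.219] pointing down, gripper open.
Joint ranges: [-2.57, 2.57], [-0.35, 1.97], [-1.29, 1.29], [0.11, 2.56], [-1.05, 4.19], [0.11, 1.86], [-2.63, 2.63]. Speed limits (rad/s): [2.22, 2.22, 3.01, 3.01, 3.14, 3.14, 3.14].

INTERFACE

Orientations are given as a unit quaternion [x, y, z, w].
In Python, from station import * gives the robot as it stands.
- The arm moves only by the tool send_rows, never from a script. Its argument "deltas" is a list of rows, each an object of numbers: "hand": the closure, from -1 (fully open) to 1 (shut); "x", "y", "z": the shift along the tool's x, y, z in cm; "wx", "wy", "wz": the turn, a rotation vector about the tool's x, y, z in degrees. A call has 1 to 8 rows; each row shifts and turns the commanded pose from where the row before left it, along the tool's axes as they then stand; what a row does not reach is not made up. A row lasts 1/8 s, in which the tool goes at most 62.5 mm and 10.7 degrees, less where a joint would pass 70% of its speed; a pose out of reach is approached as far as the arm can. A call is refused whole if a number of a shift passes 6.25 or a number of a turn 10.7, either way. A call with a gripper value outside its range is refused whole. The fingers move at their own pace and stop on an object; "squeeze" is the grip in N (left out, the last holds). Time passes only in rows, so rows that do not move let the fingers close. It gives the time, the measured TCP pose, the force, the opening and the grip force at its end, in the units of the state.
- state(): the state, without advancing time (a new reading comes with each control period).
- capture(name): name is "side" or "top" or "wrist"; returns the picture (420x560x3 uint8, blue, green, red); there is no depth.
- camera_params(name): a dict with "mtx" (3x3 intrinsics, pixels), "cam_to_world" (4x4, takes a point from camera to world coordinates); the wrist camera has in their place "mount" (4x4, takes a point from camera to tool coordinates, whose origin is the TCP and whose axes are the flange's). Camera axes: x right, y down, z forward; pixel columns grow to the right and rows downward; lengths in m; the calibration is good to about 2 mm. A picture is of the moment at which its call begins: read the wrist's pose just before it. camera_params takes no time and is no camera call.
- close_job(): hands the job in; it is judged then, once.
Trained networks look in the newest picture that a camera, given by its name, has taken for a name from the list of things; names that differ only in an ending like _2 or _b are one class to them, and where a whole thing is asked for, a point or a joint stands for the part that bears it (a point fixed in the world has none). Each returns a list of dicts, best first, with "conf" (0 to 1); they miss things now and then, are a little off and sometimes report something else, mostly with a low value. They report only what shows in the picture. A call takes as long as a camera call. They do not tell look-alikes from the thing itself.
- search_frame(camera, label): "extent" ([centre column, centre row, width, height] in pixels, round what is visible of it).
The state is a dict: "clock": time; "q": joint angles; "dq": joint speeds; "joint_torque": joint torques, N m; "tool_pos": TCP position; "eef_rot": TCP orientation; "force": force on the tool from outside, world axes, zero at the start; "moment": the same for the moment, N m; "width": finger opening in m; "gripper_force": force on a finger pad.
Only numpy, scipy, OpenCV 4.12 (cv2) and the standard library are available. Lean on these libraries where they do the work, as an engineer would, in place of code of your own. Each camera call takes 0.05 s, during which the arm holds its last target. There are 200 camera calls.

TASK

A freshly glued sherd is curing on the heavy plaster block, so the block must not be lifted or tipped: with the fingertips, push it round on the desk until its blue face is parallel to the aluminium fence while the whole face is still at least a finger's breadth away from it. Then push it on until the whole blue face lies flush against the fence, not overhanging the fence's ends, and take the hand away. Do not let the sherd slip on the block, and leave the tape roll, the clamp and the other sherds where they are.

Things in the scene. Friction and masses are not known exactly. Their poses are not given: they have to be found in the camera images.
- block: loose plaster block, 150 (its x) x 100 (y) x 44 mm high, about 0.85 kg; origin at the centre of its underside, z up. The long side along its +y, 50 mm from the origin, is blue, the others white. Starts turned 0.5 to 1.15 rad anticlockwise from facing the fence. Slides at 4 to 9 N; a push on its white back near one end mostly turns it, at the middle mostly shifts it
- face_left (a point): end of the block's blue face at the block's -x, on the face, 22 mm above the desk
- face_right (a point): end of the block's blue face at the block's +x, on the face, 22 mm above the desk; face_left and face_right are 150 mm apart
- pad (a point): centre of the top of the 3 mm cork pad on the block, 47 mm above the desk; the curing sherd lies centred on it, its top 64 mm above the desk
- fence: aluminium angle 300 mm long (its x), 35 mm high, screwed to the desk. Origin at the foot of the working face, halfway along; that face looks along its -y, towards the block, and the flat leg reaches 36 mm the other way. With the block home their axes are parallel, same way round, and the block's origin is 50 mm in front of the working face (fence y = -0.05)
- curing_sherd: flat grey pottery sherd 96x84x17 mm, 84 g, lying loose on the block's cork pad; origin at the centre of its underside
- tape_roll: cream roll of masking tape lying flat, 107x107x24 mm, loose, behind the fence; origin at the centre of its underside; bystander
- clamp: black spring clamp, 158x115x26 mm, lying loose to the right of the work; origin at the centre of its underside; bystander
- dark_sherd: nearly black sherd, 99x89x19 mm, loose, behind the fence; origin at the centre of its underside; bystander
- curved_sherd: brown-grey curved sherd, 85x122x33 mm, loose, to the far right of the work; origin at the centre of its underside; bystander
Things that resemble listed ones, but are neither listed nor needed, are in the scene too. Leave any orange look-alike of the block alone.

How it is judged:
On the way:
1. the blue face is parallel to the fence (within 0.15 rad) with both its ends still more than 10 mm clear of it (angle between the x axis of block and the x axis of fence, either way round below 0.15 rad and y of each of face_left, face_right in the frame of fence below -0.01 m), for 0.2 s.
At the end, for the whole second after the job is handed in: both ends of the blue face within 4 mm of the fence and within its length (3 mm over allowed), the block flat and at rest, the curing sherd on it within 20 mm of the pad's centre, tape roll, clamp and other sherds within 20 mm of where they stood (y of face_left in the frame of fence between -0.004 and 0.01 m and y of face_right in the frame of fence between -0.004 and 0.01 m and x of face_left in the frame of fence above -0.153 m and x of face_right in the frame of fence below 0.153 m and y of block in the frame of fence below -0.03 m and height (world z) of block below 0.006 m and angle between block's own z axis and vertical below 0.06 rad and linear speed of each of block, curing_sherd below 0.01 m/s and angular speed of block below 0.05 rad/s and height (world z) of curing_sherd above 0.04 m and not (horizontal distance between curing_sherd and pad above 0.02 m) and not (distance of any of tape_roll, clamp, dark_sherd, curved_sherd from where it was at the start of the episode above 0.02 m)); the robot touches nothing.
It fails at once if the block is pushed with the arm or the gripper's body instead of the fingers (contact force between the arm and block above 2 N).
It fails at once if the block is lifted (more than 12 mm) or tipped (more than 0.15 rad) (height (world z) of block above 0.012 m or angle between block's own z axis and vertical above 0.15 rad).
It fails at once if the curing sherd slips more than 20 mm on the block (horizontal distance between curing_sherd and pad above 0.02 m).
It fails at once if the tape roll, the clamp or another sherd is moved more than 20 mm (distance of any of tape_roll, clamp, dark_sherd, curved_sherd from where it was at the start of the episode above 0.02 m).
It also fails if it takes over 67 s, if anything falls off the work surface, if the arm or the gripper's body presses on something with over 40 N, if the wrist force passes 120 N, or if a joint passes its speed limit or range.

## Working session

There is one attempt and no reset: what is moved stays moved. The work goes in short steps, Python scripts to look and compute and a tool call to move; the robot and the scene stay as the last step left them, time stands still between calls to the robot, and variables do not carry over. Pictures are saved under pics/ and viewed, at most 10 in all, crops included, and the job is handed in when it is done.

Besides the shell and the picture viewer there is one more tool, called after "Request:" as name(argument=value, ...) on one line, values as JSON. send_rows: Moves the arm, as the interface text tells. Its arguments: {"type":"object","properties":{"deltas":{"type":"array"},"squeeze":{"type":"number"}},"required":["deltas"]}

```bash
mkdir -p pics; ls; python3 - <<'E'
from station import *
import cv2
s=state();print({k:s[k] for k in('clock','tool_pos','eef_rot','width')})
for c in('top','side'):
    im=capture(c);cv2.imwrite(f'pics/{c}0.png',im)
    p=camera_params(c);print(c,p['mtx'],p['cam_to_world'])
    for n in('block','fence','curing_sherd','tape_roll','clamp','dark_sherd','curved_sherd'):
        print(n,[(d['extent'],round(d['conf'],2)) for d in search_frame(c,n)][:3])
E
```

```text
pics
{'clock': 0.0, 'tool_pos': array([ 0.26112702, -0.67582056,  0.21775752]), 'eef_rot': array([ 9.83042854e-01,  1.83374318e-01, -2.25653147e-04, -7.45144111e-04]), 'width': 0.09308076641232862}
top [[516.4628615    0.         278.49008317]
 [  0.         516.4628615  200.88800237]
 [  0.           0.           1.        ]] [[ 2.74560857e-02 -9.94628902e-01  9.97973455e-02  4.04183644e-01]
 [-9.99622481e-01 -2.72161486e-02  3.76515493e-03 -1.52219821e-02]
 [-1.02883253e-03 -9.98630465e-02 -9.95000660e-01  1.38037488e+00]
 [ 0.00000000e+00  0.00000000e+00  0.00000000e+00  1.00000000e+00]]
block [([296.1, 173.2, 61.3, 69.7], 0.94), ([299.2, 256.4, 68.3, 70.7], 0.8), ([212.5, 194.1, 28.2, 114.1], 0.44)]
fence [([212.1, 193.4, 24.1, 113.8], 0.94)]
curing_sherd [([294.3, 167.8, 25.6, 30.2], 0.74)]
tape_roll [([153.9, 170.7, 43.4, 39.8], 0.92)]
clamp [([400.1, 230.8, 63.1, 49.6], 0.74)]
dark_sherd [([158.2, 248.5, 29.7, 33.0], 0.73)]
curved_sherd [([397.0, 143.8, 30.2, 45.6], 0.63)]
side [[507.02287349   0.         270.3996116 ]
 [  0.         507.02287349 199.57261747]
 [  0.           0.           1.        ]] [[-0.83115387 -0.39428004  0.39207971  0.0066074 ]
 [-0.55564274  0.56220043 -0.61252903  0.84327601]
 [ 0.02108059 -0.72696212 -0.68635391  0.99919438]
 [ 0.          0.          0.          1.        ]]
block [([257.0, 187.9, 54.2, 38.1], 0.81), ([329.6, 217.3, 45.4, 48.5], 0.72), ([285.4, 135.7, 31.9, 26.4], 0.55)]
fence [([235.9, 248.5, 111.8, 57.4], 0.61)]
curing_sherd [([257.9, 179.6, 33.2, 19.1], 0.79)]
tape_roll [([170.1, 278.2, 43.9, 41.9], 0.67)]
clamp [([348.7, 161.5, 52.8, 33.2], 0.94)]
dark_sherd [([244.9, 312.7, 33.2, 35.4], 0.9)]
curved_sherd [([286.5, 133.6, 34.2, 28.6], 0.8)]
```

```bash
python3 - <<'E'
import cv2
im=cv2.imread('pics/top0.png')[110:310,120:460]
cv2.imwrite('pics/t1.png',cv2.resize(im,(780,459),interpolation=cv2.INTER_CUBIC))
E
```

```text
(no output)
```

View pics/t1.png

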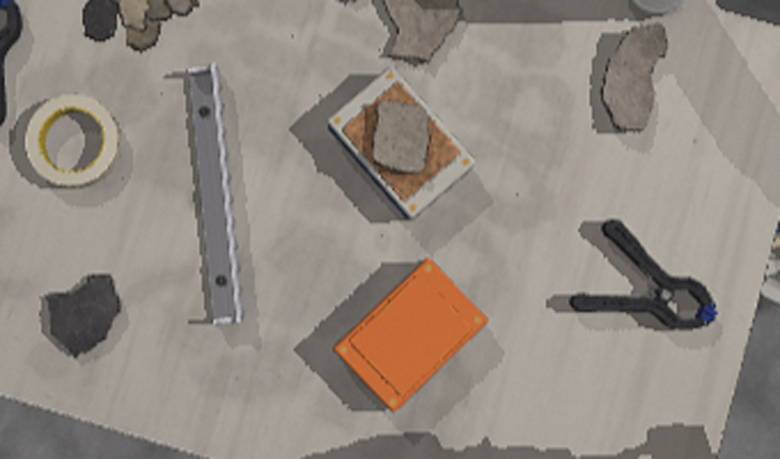

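View pics/side0.png

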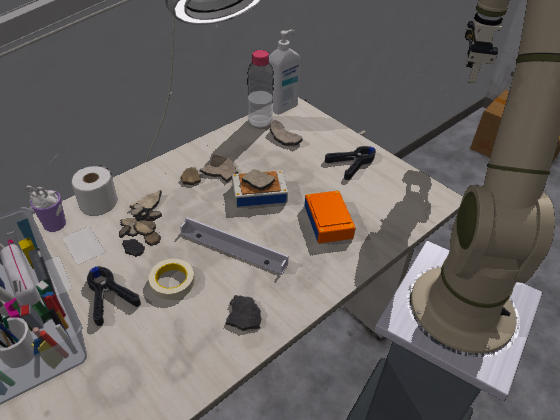

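The crop shows the sherd-bearing block (corners at about (390,68), (330,122), (413,217) and (473,162)), with its blue long side facing lower left. The fence's working edge runs from (212,66) to (239,322), and the orange decoy sits below the block. The side view confirms that the blue face looks towards the fence. A loose sherd lies just beyond the block's far back corner.

```bash
cat > h.py <<'E'
from station import *
import numpy as np, cv2
from scipy.optimize import least_squares
def ray(cam,uv,z):
    p=camera_params(cam);T=np.array(p['cam_to_world']);d=T[:3,:3]@np.linalg.solve(np.array(p['mtx']),[*uv,1.])
    return T[:3,3]+d*(z-T[2,3])/d[2]
def proj(cam,P):
    p=camera_params(cam);T=np.array(p['cam_to_world']);c=(np.atleast_2d(P)-T[:3,3])@T[:3,:3]
    c=c@np.array(p['mtx']).T;return c[:,:2]/c[:,2:]
def R(a):return np.array([[np.cos(a),-np.sin(a)],[np.sin(a),np.cos(a)]])
C=np.array([[75,50],[75,-50],[-75,-50],[-75,50]])/1e3  # face_right, back+x, back-x, face_left
def fitblock(W,use=range(4)):
    W=np.array(W)[:,:2];u=list(use)
    f=lambda p:(C[u]@R(p[2]).T+p[:2]-W).ravel()
    r=least_squares(f,[*W.mean(0),0.5]);return r.x,np.abs(r.fun).max()
E
python3 - <<'E'
from h import *
im=cv2.imread('pics/top0.png');g=cv2.cvtColor(im,6)
px=lambda l:np.array([[120+u*340/780,110+v*200/459] for u,v in l],np.float32)
c=px([(330,122),(390,68),(473,162),(413,217)])
c=cv2.cornerSubPix(g,c.reshape(-1,1,2).copy(),(3,3),(-1,-1),(3,30,.01)).reshape(-1,2)
print(c)
W=[ray('top',k,.044) for k in c];print(np.round(W,4));print('block',fitblock(W))
f=[ray('top',k,.035) for k in px([(214,66),(239,322)])]
f=np.array(f);print('fence',f, np.linalg.norm(f[0]-f[1]),np.arctan2(*(f[0]-f[1])[[1,0]]),f.mean(0))
for n,l,z in(('sherdtip',[(425,62),(388,45)],.0),('orange',[(428,260),(486,320),(334,348)],.044),('clamp',[(548,303),(607,225)],.02)):
    print(n,[np.round(ray('top',k,z),3) for k in px(l)])
E
```

```text
[[262.45465 162.5278 ]
 [290.      139.62962]
 [326.31528 180.30095]
 [299.1992  205.17554]]
[[ 0.638   0.0346  0.044 ]
 [ 0.701  -0.036   0.044 ]
 [ 0.5956 -0.1335  0.044 ]
 [ 0.5285 -0.0643  0.044 ]]
block (array([ 0.61580014, -0.049786  ,  0.74304218]), np.float64(0.003851705855823534))
fence [[0.69983043 0.16717661 0.035     ]
 [0.40651485 0.12713142 0.035     ]] 0.2960365686199868 0.1356870749417722 [0.55317264 0.14715401 0.035     ]
sherdtip [array([ 0.719, -0.078,  0.   ]), array([ 0.738, -0.034,  0.   ])]
orange [array([ 0.482, -0.084,  0.044]), array([ 0.416, -0.151,  0.044]), array([0.38 , 0.019, 0.044])]
clamp [array([ 0.438, -0.224,  0.02 ]), array([ 0.529, -0.291,  0.02 ])]
```

Request:
send_rows(deltas=[{"wz": -10.2,"hand": -0.29},{"wz": -10.2,"hand": -0.29},{"wz": -10.2,"hand": -0.29},{"wz": -10.2,"hand": -0.29},{"wz": -10.2,"hand": -0.29},{"wz": -10.2,"hand": -0.29},{"wz": -10.2,"hand": -0.29},{"wz": -10.2,"hand": -0.29}])

```text
validation failed for argument at $.de...
```

Request:
send_rows(deltas=[{"wz": -10,"hand": -0.29},{"wz": -10,"hand": -0.29},{"wz": -9.8,"hand": -0.29},{"hand": -0.29}])

```text
validation failed for argument at $.de...
```

```bash
cat >> h.py <<'E'
from scipy.spatial.transform import Rotation as Ro
def go(xyz,yaw=None):
    s=state();r=Ro.from_quat(s['eef_rot']);m=r.as_matrix();y=np.arctan2(m[1,0],m[0,0])
    print('t',round(s['clock'],2),'pos',np.round(s['tool_pos'],4),'yaw',round(y,4),'w',round(s['width'],4),'F',np.round(s['force'],1),'q7',round(s['q'][6],2),'zax',np.round(m[:,2],3))
    print('cm in tool',np.round(r.inv().apply(np.array(xyz)-s['tool_pos'])*100,2), 'wz deg',None if yaw is None else round(-np.degrees(yaw-y),2))
E
python3 -c "
from h import *
go([.654,-.1137,.15],2.314)"
```

```text
t 0.8 pos [ 0.2613 -0.6763  0.2187] yaw 0.3688 w 0.093 F [-0.5 -0.9 -0.3] q7 -0.08 zax [-0. -0. -1.]
cm in tool [ 56.91 -38.32   6.86] wz deg -111.45
```

Request:
send_rows(deltas=[{"x": 0,"y": 0,"z": 0,"wx": 0,"wy": 0,"wz": -10.2,"hand": -0.29},{"x": 0,"y": 0,"z": 0,"wx": 0,"wy": 0,"wz": -10.2,"hand": -0.29},{"x": 0,"y": 0,"z": 0,"wx": 0,"wy": 0,"wz": -10.2,"hand": -0.29},{"x": 0,"y": 0,"z": 0,"wx": 0,"wy": 0,"wz": -10.2,"hand": -0.29},{"x": 0,"y": 0,"z": 0,"wx": 0,"wy": 0,"wz": -10.2,"hand": -0.29},{"x": 0,"y": 0,"z": 0,"wx": 0,"wy": 0,"wz": -10.2,"hand": -0.29},{"x": 0,"y": 0,"z": 0,"wx": 0,"wy": 0,"wz": -10.2,"hand": -0.29},{"x": 0,"y": 0,"z": 0,"wx": 0,"wy": 0,"wz": -10.2,"hand": -0.29}])

```text
clock: 1.8
tool_pos: [0.2612, -0.6763, 0.2186]
eef_rot: [0.622, 0.783, -0.0, -0.0]
force: [0.1, 0.1, 0.1]
width: 0.06
gripper_force: 0.0
```

Request:
send_rows(deltas=[{"x": 0,"y": 0,"z": 0,"wx": 0,"wy": 0,"wz": -9.8,"hand": -0.29},{"x": 0,"y": 0,"z": 0,"wx": 0,"wy": 0,"wz": -9.8,"hand": -0.29},{"x": 0,"y": 0,"z": 0,"wx": 0,"wy": 0,"wz": -9.8,"hand": -0.29},{"x": 0,"y": 0,"z": 0,"wx": 0,"wy": 0,"wz": 0,"hand": -0.29}])

```text
clock: 2.3
tool_pos: [0.2609, -0.6764, 0.2184]
eef_rot: [0.406, 0.914, 0.0, -0.0]
force: [-0.2, 0.4, -0.9]
width: 0.0602
gripper_force: 0.0
```

```bash
python3 -c "
from h import *
go([.654,-.1137,.15],2.314)"
```

```text
t 2.3 pos [ 0.2609 -0.6764  0.2184] yaw 2.3045 w 0.0602 F [-0.2  0.4 -0.9] q7 1.54 zax [ 0.  0. -1.]
cm in tool [15.47 66.87  6.87] wz deg -0.55
```

Request:
send_rows(deltas=[{"x": 1.1,"y": 4.8,"z": 0,"wx": 0,"wy": 0,"wz": 0,"hand": -0.29},{"x": 1.1,"y": 4.8,"z": 0,"wx": 0,"wy": 0,"wz": 0,"hand": -0.29},{"x": 1.1,"y": 4.8,"z": 0,"wx": 0,"wy": 0,"wz": 0,"hand": -0.29},{"x": 1.1,"y": 4.8,"z": 0,"wx": 0,"wy": 0,"wz": 0,"hand": -0.29},{"x": 1.1,"y": 4.8,"z": 0,"wx": 0,"wy": 0,"wz": 0,"hand": -0.29},{"x": 1.1,"y": 4.8,"z": 0,"wx": 0,"wy": 0,"wz": 0,"hand": -0.29},{"x": 1.1,"y": 4.8,"z": 0,"wx": 0,"wy": 0,"wz": 0,"hand": -0.29},{"x": 1.1,"y": 4.8,"z": 0,"wx": 0,"wy": 0,"wz": 0,"hand": -0.29}])

```text
clock: 3.3
tool_pos: [0.488, -0.3521, 0.2189]
eef_rot: [0.408, 0.913, -0.0, 0.0]
force: [0.7, -0.4, -0.4]
width: 0.0602
gripper_force: 0.0
```

Request:
send_rows(deltas=[{"x": 1.1,"y": 4.8,"z": 0,"wx": 0,"wy": 0,"wz": 0,"hand": -0.29},{"x": 1.1,"y": 4.8,"z": 0,"wx": 0,"wy": 0,"wz": 0,"hand": -0.29},{"x": 1.1,"y": 4.8,"z": 0,"wx": 0,"wy": 0,"wz": 0,"hand": -0.29},{"x": 1.1,"y": 4.8,"z": 0,"wx": 0,"wy": 0,"wz": 0,"hand": -0.29},{"x": 1.1,"y": 4.8,"z": 0,"wx": 0,"wy": 0,"wz": 0,"hand": -0.29},{"x": 0,"y": 0,"z": 0,"wx": 0,"wy": 0,"wz": 0,"hand": -0.29},{"x": 0,"y": 0,"z": 0,"wx": 0,"wy": 0,"wz": 0,"hand": -0.29}])

```text
clock: 4.18
tool_pos: [0.6278, -0.1521, 0.2184]
eef_rot: [0.407, 0.914, -0.0, -0.0]
force: [-1.5, -1.8, 1.1]
width: 0.0596
gripper_force: 0.0
```

```bash
python3 -c "
from h import *
go([.654,-.1137,.10],2.314)
cv2.imwrite('pics/w1.png',capture('wrist'))
print(camera_params('wrist'))"
```

```text
t 4.17 pos [ 0.6278 -0.1521  0.2184] yaw 2.3037 w 0.0596 F [-1.5 -1.8  1.1] q7 0.54 zax [-0.001 -0.001 -1.   ]
cm in tool [ 1.1   4.52 11.84] wz deg -0.59
{'mtx': array([[373.94583498,   0.        , 279.95291814],
       [  0.        , 373.94583498, 214.28464028],
       [  0.        ,   0.        ,   1.        ]]), 'mount': array([[-3.07308584e-05, -9.66620701e-01, -2.56211669e-01,
         6.96873894e-02],
       [ 9.99999504e-01,  2.25239213e-04, -9.69712777e-04,
         1.03524962e-03],
       [ 9.95053359e-04, -2.56211572e-01,  9.66620215e-01,
        -1.66414413e-01],
       [ 0.00000000e+00,  0.00000000e+00,  0.00000000e+00,
         1.00000000e+00]])}
```

View pics/w1.png

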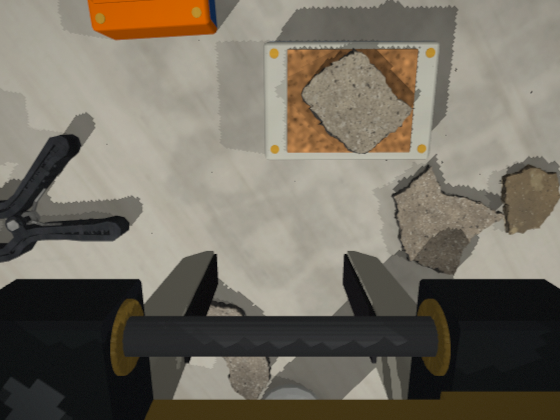

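The wrist view shows the block squarely ahead, with top corners at (265,43), (438,43), (433,157) and (265,158). A loose sherd lies at (395–500, 165–270), to the right of where the fingers will go down.

```bash
cat >> h.py <<'E'
def wray(uv,z,s=None):
    s=s or state();p=camera_params('wrist');T=np.eye(4);T[:3,:3]=Ro.from_quat(s['eef_rot']).as_matrix();T[:3,3]=s['tool_pos']
    T=T@np.array(p['mount']);d=T[:3,:3]@np.linalg.solve(np.array(p['mtx']),[*uv,1.]);return T[:3,3]+d*(z-T[2,3])/d[2]
E
python3 -c "
from h import *
g=cv2.cvtColor(cv2.imread('pics/w1.png'),6)
c=np.array([(438,43),(437,158),(265,158),(265,43)],np.float32).reshape(-1,1,2)
c=cv2.cornerSubPix(g,c,(4,4),(-1,-1),(3,30,.01)).reshape(-1,2);print(c)
b,e=fitblock([wray(k,.044) for k in c]);print(b,e)
inb=lambda P:R(b[2]).T@(np.array(P)[:2]-b[:2])
for k in[(395,195),(402,235),(428,167)]:print('sherd',inb(wray(k,.01)))
t=b[:2]+R(b[2])@[-.02,-.073];print(t)
go([*t,.10],b[2]+np.pi/2)"
```

```text
[[438.20938   43.08173 ]
 [437.       158.      ]
 [266.45804  157.74858 ]
 [265.59238   42.748318]]
[ 0.62091461 -0.05086715  0.74523311] 0.00503122876670118
sherd [ 0.05363964 -0.09025641]
sherd [ 0.06381868 -0.13332778]
sherd [ 0.08481754 -0.06199694]
[ 0.65572046 -0.11807989]
t 4.22 pos [ 0.6276 -0.1529  0.2185] yaw 2.303 w 0.0602 F [-0.2 -0.4  0.5] q7 0.54 zax [-0.001 -0.001 -1.   ]
cm in tool [ 0.71  4.43 11.84] wz deg -0.75
```

Request:
send_rows(deltas=[{"x": 0.3,"y": 2.2,"z": 3.0,"wx": 0,"wy": 0,"wz": -0.7,"hand": -0.29},{"x": 0.3,"y": 2.2,"z": 3.0,"wx": 0,"wy": 0,"wz": 0,"hand": -0.29},{"x": 0,"y": 0,"z": 4.0,"wx": 0,"wy": 0,"wz": 0,"hand": -0.29},{"x": 0,"y": 0,"z": 3.0,"wx": 0,"wy": 0,"wz": 0,"hand": -0.29},{"x": 0,"y": 0,"z": 0,"wx": 0,"wy": 0,"wz": 0,"hand": -0.29},{"x": 0,"y": 0,"z": 3.0,"wx": 0,"wy": 0,"wz": 0,"hand": -0.29},{"x": 0,"y": 0,"z": 3.0,"wx": 0,"wy": 0,"wz": 0,"hand": -0.29},{"x": 0,"y": 0,"z": 0,"wx": 0,"wy": 0,"wz": 0,"hand": -0.29}])

```text
clock: 5.22
tool_pos: [0.6558, -0.1185, 0.0284]
eef_rot: [0.401, 0.916, -0.001, -0.001]
force: [0.6, 0.4, 1.6]
width: 0.0596
gripper_force: 0.0
```

```bash
python3 -c "
from h import *
go([.6557,-.1181,.02],2.316)
cv2.imwrite('pics/w2.png',capture('wrist'))"
```

```text
t 5.22 pos [ 0.6558 -0.1185  0.0284] yaw 2.3166 w 0.0596 F [0.6 0.4 1.6] q7 0.36 zax [-0.002 -0.    -1.   ]
cm in tool [0.04 0.03 0.84] wz deg 0.03
```

View pics/w2.png

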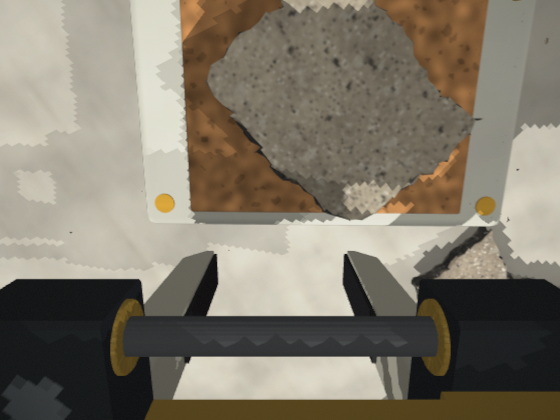

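The fingers are down behind the block's back edge (row about 222), spanning from its left part to just right of centre, with a clear gap and no contact with the loose sherd.

Request:
send_rows(deltas=[{"x": 0,"y": 0,"z": 0.8,"wx": 0,"wy": 0,"wz": 0,"hand": -0.29},{"x": 0.3,"y": 0,"z": 0,"wx": 0,"wy": 0,"wz": 0,"hand": -0.29},{"x": 0.3,"y": 0,"z": 0,"wx": 0,"wy": 0,"wz": 0,"hand": -0.29},{"x": 0.3,"y": 0,"z": 0,"wx": 0,"wy": 0,"wz": 0,"hand": -0.29},{"x": 0.3,"y": 0,"z": 0,"wx": 0,"wy": 0,"wz": 0,"hand": -0.29},{"x": 0.3,"y": 0,"z": 0,"wx": 0,"wy": 0,"wz": 0,"hand": -0.29},{"x": 0.3,"y": 0,"z": 0,"wx": 0,"wy": 0,"wz": 0,"hand": -0.29},{"x": 0.3,"y": 0,"z": 0,"wx": 0,"wy": 0,"wz": 0,"hand": -0.29}])

```text
clock: 6.28
tool_pos: [0.6428, -0.1026, 0.0206]
eef_rot: [0.4, 0.916, -0.0, 0.001]
force: [3.2, -3.8, -1.6]
width: 0.0602
gripper_force: 2.2
```

Request:
send_rows(deltas=[{"x": 0.3,"y": 0,"z": 0,"wx": 0,"wy": 0,"wz": 0,"hand": -0.29},{"x": 0.3,"y": 0,"z": 0,"wx": 0,"wy": 0,"wz": 0,"hand": -0.29}])

```text
clock: 6.52
tool_pos: [0.6383, -0.0979, 0.0206]
eef_rot: [0.4, 0.916, -0.0, 0.0]
force: [4.0, -3.2, -1.1]
width: 0.0596
gripper_force: 2.3
```

```bash
python3 -c "
from h import *
go([.6557,-.1181,.02],2.316)
"
```

```text
t 6.53 pos [ 0.6383 -0.0979  0.0206] yaw 2.318 w 0.0596 F [ 4.  -3.2 -1.1] q7 0.31 zax [ 0. -0. -1.]
cm in tool [-2.66 -0.1   0.07] wz deg 0.12
```

Request:
send_rows(deltas=[{"x": 0.42,"y": 0,"z": 0,"wx": 0,"wy": 0,"wz": 2,"hand": -0.29},{"x": 0.42,"y": 0,"z": 0,"wx": 0,"wy": 0,"wz": 2,"hand": -0.29},{"x": 0.42,"y": 0,"z": 0,"wx": 0,"wy": 0,"wz": 2,"hand": -0.29},{"x": 0.42,"y": 0,"z": 0,"wx": 0,"wy": 0,"wz": 2,"hand": -0.29},{"x": 0.42,"y": 0,"z": 0,"wx": 0,"wy": 0,"wz": 2,"hand": -0.29},{"x": 0.42,"y": 0,"z": 0,"wx": 0,"wy": 0,"wz": 2,"hand": -0.29},{"x": 0.42,"y": 0,"z": 0,"wx": 0,"wy": 0,"wz": 2,"hand": -0.29},{"x": 0.42,"y": 0,"z": 0,"wx": 0,"wy": 0,"wz": 2,"hand": -0.29}])

```text
clock: 7.52
tool_pos: [0.6172, -0.0713, 0.0205]
eef_rot: [0.525, 0.851, -0.001, -0.001]
force: [1.0, -6.2, 0.8]
width: 0.0602
gripper_force: 2.4
```

```bash
python3 -c "
from h import *
go([.6557,-.1181,.02],.136+np.pi/2)
a=capture('wrist');b=capture('top')[110:310,180:380]
cv2.imwrite('pics/m1.png',np.hstack([cv2.resize(a,(440,330)),cv2.resize(b,(330,330),interpolation=2)]))
"
```

```text
t 7.53 pos [ 0.6172 -0.0713  0.0205] yaw 2.0372 w 0.0602 F [ 1.  -6.2  0.8] q7 0.05 zax [-0.002 -0.001 -1.   ]
cm in tool [-5.91  1.33  0.05] wz deg 18.93
```

View pics/m1.png

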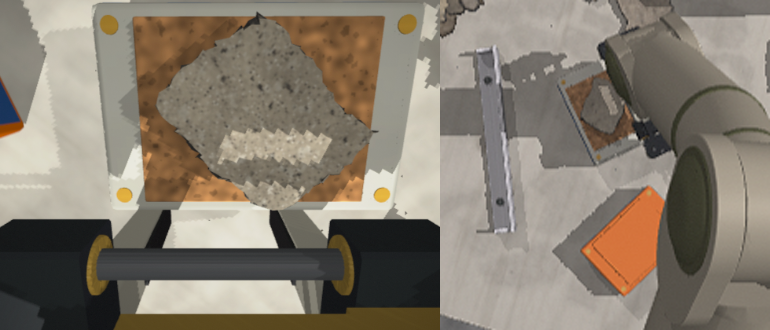

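The block is turning with the fingers. In the wrist view its back edge is square to the hand, and the sherd has stayed on the pad.

Request:
send_rows(deltas=[{"x": 0.42,"y": 0,"z": 0,"wx": 0,"wy": 0,"wz": 2,"hand": -0.29},{"x": 0.42,"y": 0,"z": 0,"wx": 0,"wy": 0,"wz": 2,"hand": -0.29},{"x": 0.42,"y": 0,"z": 0,"wx": 0,"wy": 0,"wz": 2,"hand": -0.29},{"x": 0.42,"y": 0,"z": 0,"wx": 0,"wy": 0,"wz": 2,"hand": -0.29},{"x": 0.42,"y": 0,"z": 0,"wx": 0,"wy": 0,"wz": 2,"hand": -0.29},{"x": 0.42,"y": 0,"z": 0,"wx": 0,"wy": 0,"wz": 2,"hand": -0.29},{"x": 0.42,"y": 0,"z": 0,"wx": 0,"wy": 0,"wz": 2,"hand": -0.29},{"x": 0.42,"y": 0,"z": 0,"wx": 0,"wy": 0,"wz": 2,"hand": -0.29}])

```text
clock: 8.62
tool_pos: [0.6057, -0.0398, 0.0204]
eef_rot: [0.638, 0.77, -0.001, -0.001]
force: [-1.4, -5.4, 1.8]
width: 0.0603
gripper_force: 2.8
```

Request:
send_rows(deltas=[{"x": 0.42,"y": 0,"z": 0,"wx": 0,"wy": 0,"wz": 2,"hand": -0.29},{"x": 0.2,"y": 0,"z": 0,"wx": 0,"wy": 0,"wz": 0.6,"hand": -0.29},{"x": 0.1,"y": 0,"z": 0,"wx": 0,"wy": 0,"wz": 0,"hand": -0.29},{"x": 0,"y": 0,"z": 0,"wx": 0,"wy": 0,"wz": 0,"hand": -0.29},{"x": 0,"y": 0,"z": 0,"wx": 0,"wy": 0,"wz": 0,"hand": -0.29},{"x": 0,"y": 0,"z": 0,"wx": 0,"wy": 0,"wz": 0,"hand": -0.29}])

```text
clock: 9.38
tool_pos: [0.6048, -0.0325, 0.0204]
eef_rot: [0.655, 0.756, -0.001, -0.001]
force: [-1.1, -3.7, 1.9]
width: 0.0598
gripper_force: 2.3
```

```bash
python3 -c "
from h import *
go([.6557,-.1181,.02],.136+np.pi/2)
a=capture('wrist');b=capture('top');cv2.imwrite('pics/top2.png',b)
cv2.imwrite('pics/wr2.png',a)
cv2.imwrite('pics/m2.png',np.hstack([cv2.resize(a,(400,300)),cv2.resize(b[130:250,190:350],(400,300),interpolation=2)]))
"
```

```text
t 9.38 pos [ 0.6048 -0.0325  0.0204] yaw 1.7135 w 0.0598 F [-1.1 -3.7  1.9] q7 -0.23 zax [-0.002 -0.001 -1.   ]
cm in tool [-9.2   3.82  0.04] wz deg 0.38
```

View pics/m2.png

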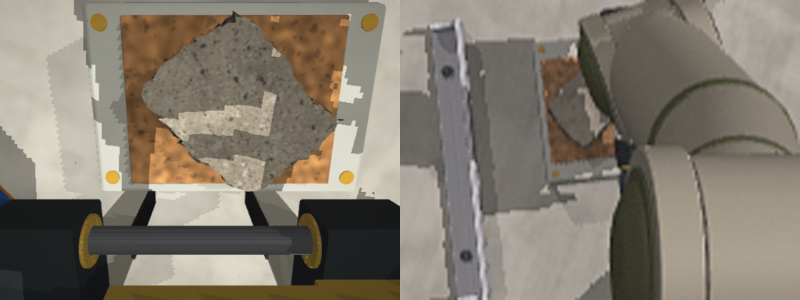

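```bash
python3 -c "
from h import *
q=lambda u,v:(190+(u-400)/2.5,130+v/2.5)
A,B=[ray('top',q(*k),.044) for k in((537,40),(548,208))];F,G=[ray('top',q(*k),.035) for k in((463,22),(483,295))]
ang=lambda d:np.arctan2(d[1],d[0])
print(A,B,np.linalg.norm(A-B),ang(A-B),F,G,np.linalg.norm(F-G),ang(F-G))
m=(F+G)[:2]/2;r=R(ang(F-G)).T
print(r@(A[:2]-m),r@(B[:2]-m))
g=cv2.cvtColor(cv2.imread('pics/wr2.png'),6)
c=np.array([(85*1.4,3*1.4),(385*1.4,11*1.4),(100*1.4,190*1.4),(364*1.4,190*1.4)])
print(c);W=[wray(k,.044) for k in c];print(np.round(W,4), ang(W[1]-W[0]),ang(W[3]-W[2]))
"
```

```text
[0.68075613 0.08234686 0.044     ] [0.50404994 0.06491819 0.044     ] 0.17756361681863628 0.09831282486629438 [0.69985613 0.16209002 0.035     ] [0.41239456 0.12989808 0.035     ] 0.2892584897316215 0.1115223000129343
[ 0.11677318 -0.07712212] [-0.06077495 -0.07477667]
[[119.    4.2]
 [539.   15.4]
 [140.  266. ]
 [509.6 266. ]]
[[ 0.5361  0.0661  0.044 ]
 [ 0.68    0.0831  0.044 ]
 [ 0.5478 -0.03    0.044 ]
 [ 0.6977 -0.0083  0.044 ]] 0.11781617724749639 0.1440212180411267
```

Request:
send_rows(deltas=[{"x": 0.4,"y": 0,"z": 0,"wx": 0,"wy": 0,"wz": 0.2,"hand": -0.29},{"x": 0.4,"y": 0,"z": 0,"wx": 0,"wy": 0,"wz": 0.2,"hand": -0.29},{"x": 0.4,"y": 0,"z": 0,"wx": 0,"wy": 0,"wz": 0.2,"hand": -0.29},{"x": 0.4,"y": 0,"z": 0,"wx": 0,"wy": 0,"wz": 0,"hand": -0.29},{"x": 0.4,"y": 0,"z": 0,"wx": 0,"wy": 0,"wz": 0,"hand": -0.29},{"x": 0.4,"y": 0,"z": 0,"wx": 0,"wy": 0,"wz": 0,"hand": -0.29},{"x": 0.4,"y": 0,"z": 0,"wx": 0,"wy": 0,"wz": 0,"hand": -0.29},{"x": 0.4,"y": 0,"z": 0,"wx": 0,"wy": 0,"wz": 0,"hand": -0.29}])

```text
clock: 10.48
tool_pos: [0.6015, 0.0003, 0.0205]
eef_rot: [0.658, 0.753, -0.0, -0.0]
force: [1.0, -3.5, -2.3]
width: 0.0601
gripper_force: 1.9
```

Request:
send_rows(deltas=[{"x": 0.4,"y": 0,"z": 0,"wx": 0,"wy": 0,"wz": 0,"hand": -0.29},{"x": 0.4,"y": 0,"z": 0,"wx": 0,"wy": 0,"wz": 0,"hand": -0.29},{"x": 0.4,"y": 0,"z": 0,"wx": 0,"wy": 0,"wz": 0,"hand": -0.29},{"x": 0.4,"y": 0,"z": 0,"wx": 0,"wy": 0,"wz": 0,"hand": -0.29},{"x": 0.4,"y": 0,"z": 0,"wx": 0,"wy": 0,"wz": 0,"hand": -0.29},{"x": 0.3,"y": 0,"z": 0,"wx": 0,"wy": 0,"wz": 0,"hand": -0.29},{"x": 0.2,"y": 0,"z": 0,"wx": 0,"wy": 0,"wz": 0,"hand": -0.29},{"x": 0,"y": 0,"z": 0,"wx": 0,"wy": 0,"wz": 0,"hand": -0.29}])

```text
clock: 11.48
tool_pos: [0.5983, 0.025, 0.0207]
eef_rot: [0.658, 0.753, 0.0, -0.0]
force: [-0.7, -2.4, -0.6]
width: 0.0597
gripper_force: 0.9
```

```bash
python3 -c "
from h import *
go([.6557,-.1181,.02],.136+np.pi/2)
a=capture('wrist');b=capture('top');cv2.imwrite('pics/wr3.png',a)
cv2.imwrite('pics/m3.png',np.hstack([cv2.resize(a,(400,300)),cv2.resize(b[130:250,190:350],(400,300),interpolation=2)]))
"
```

```text
t 11.47 pos [0.5983 0.025  0.0207] yaw 1.7043 w 0.0597 F [-0.7 -2.4 -0.6] q7 -0.32 zax [-0.  0. -1.]
cm in tool [-14.95   3.78   0.06] wz deg -0.14
```

View pics/m3.png

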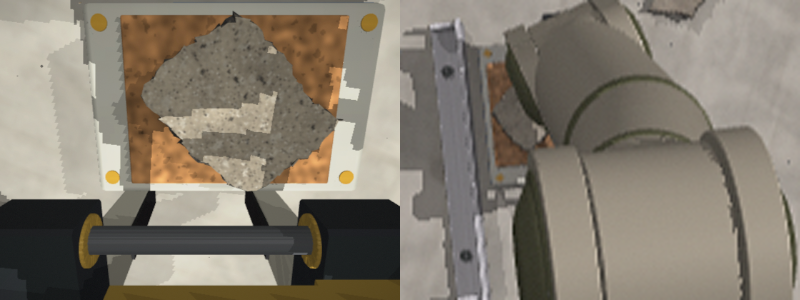

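The block is parallel to the fence, with a gap of about 18–20 mm (face edge near column 485, fence edge near 466 in the right panel). I'll close it slowly and watch the force.

Request:
send_rows(deltas=[{"x": 0.25,"y": 0,"z": 0,"wx": 0,"wy": 0,"wz": 0,"hand": -0.29},{"x": 0.25,"y": 0,"z": 0,"wx": 0,"wy": 0,"wz": 0,"hand": -0.29},{"x": 0.25,"y": 0,"z": 0,"wx": 0,"wy": 0,"wz": 0,"hand": -0.29},{"x": 0.25,"y": 0,"z": 0,"wx": 0,"wy": 0,"wz": 0,"hand": -0.29},{"x": 0.25,"y": 0,"z": 0,"wx": 0,"wy": 0,"wz": 0,"hand": -0.29}])

```text
clock: 12.2
tool_pos: [0.5969, 0.0365, 0.0207]
eef_rot: [0.659, 0.752, -0.0, 0.0]
force: [0.9, -5.3, -0.3]
width: 0.0603
gripper_force: 2.5
```

Request:
send_rows(deltas=[{"x": 0.15,"y": 0,"z": 0,"wx": 0,"wy": 0,"wz": 0,"hand": -0.29},{"x": 0.15,"y": 0,"z": 0,"wx": 0,"wy": 0,"wz": 0,"hand": -0.29}])

```text
clock: 12.45
tool_pos: [0.5965, 0.0396, 0.0207]
eef_rot: [0.659, 0.752, -0.0, 0.0]
force: [0.1, -6.1, -0.3]
width: 0.06
gripper_force: 2.6
```

Request:
send_rows(deltas=[{"x": 0.15,"y": 0,"z": 0,"wx": 0,"wy": 0,"wz": 0,"hand": -0.29},{"x": 0.1,"y": 0,"z": 0,"wx": 0,"wy": 0,"wz": 0,"hand": -0.29}])

```text
clock: 12.7
tool_pos: [0.5963, 0.0407, 0.0207]
eef_rot: [0.659, 0.752, -0.001, 0.001]
force: [2.5, -11.5, -0.5]
width: 0.0602
gripper_force: 5.4
```

Force is rising, so the block has reached the fence. I'll press a little more to seat it.

Request:
send_rows(deltas=[{"x": 0.1,"y": 0,"z": 0,"wx": 0,"wy": 0,"wz": 0,"hand": -0.29},{"x": 0.1,"y": 0,"z": 0,"wx": 0,"wy": 0,"wz": 0,"hand": -0.29}])

```text
clock: 12.95
tool_pos: [0.5963, 0.0407, 0.0208]
eef_rot: [0.659, 0.752, -0.001, 0.001]
force: [3.0, -15.2, 0.4]
width: 0.0598
gripper_force: 8.2
```

Request:
send_rows(deltas=[{"x": 0.1,"y": 0,"z": 0,"wx": 0,"wy": 0,"wz": 0,"hand": -0.29},{"x": 0.1,"y": 0,"z": 0,"wx": 0,"wy": 0,"wz": 0,"hand": -0.29},{"x": 0,"y": 0,"z": 0,"wx": 0,"wy": 0,"wz": 0,"hand": -0.29}])

```text
clock: 13.32
tool_pos: [0.5963, 0.0408, 0.0208]
eef_rot: [0.659, 0.752, -0.002, 0.002]
force: [3.3, -19.2, -0.0]
width: 0.0598
gripper_force: 10.0
```

```bash
python3 -c "
from h import *
go([.6557,-.1181,.02],.136+np.pi/2)
print(state()['moment'])
cv2.imwrite('pics/wr4.png',cv2.resize(capture('wrist'),(560,420)))"
```

```text
t 13.32 pos [0.5963 0.0408 0.0208] yaw 1.7014 w 0.0598 F [  3.3 -19.2  -0. ] q7 -0.35 zax [ 0.001 -0.006 -1.   ]
cm in tool [-16.52   3.82   0.18] wz deg -0.31
[-4.31581542 -1.0115085   0.68166478]
```

View pics/wr4.png

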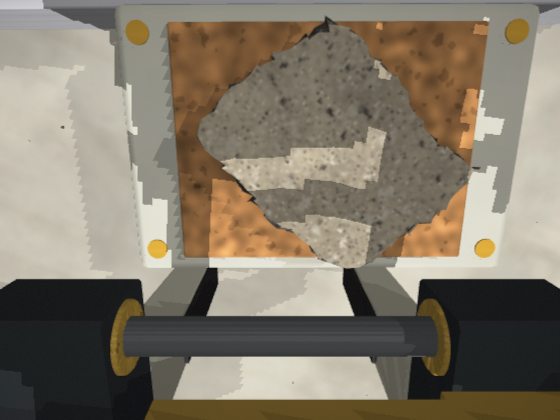

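The block's front edge lies along the fence (top of the picture), and the sherd is centred. I'll back off, lift away and check.

Request:
send_rows(deltas=[{"x": -0.3,"y": 0,"z": 0,"wx": 0,"wy": 0,"wz": 0,"hand": -0.29},{"x": -0.5,"y": 0,"z": 0,"wx": 0,"wy": 0,"wz": 0,"hand": -0.29},{"x": -1.5,"y": 0,"z": 0,"wx": 0,"wy": 0,"wz": 0,"hand": -0.29},{"x": -1.5,"y": 0,"z": -1,"wx": 0,"wy": 0,"wz": 0,"hand": -0.29},{"x": 0,"y": 0,"z": -5,"wx": 0,"wy": 0,"wz": 0,"hand": -0.29},{"x": 0,"y": 0,"z": -5,"wx": 0,"wy": 0,"wz": 0,"hand": -0.29},{"x": -4,"y": 0,"z": -5,"wx": 0,"wy": 0,"wz": 0,"hand": -0.29},{"x": -5,"y": 0,"z": -3,"wx": 0,"wy": 0,"wz": 0,"hand": -0.29}])

```text
clock: 14.38
tool_pos: [0.6131, -0.0801, 0.2131]
eef_rot: [0.658, 0.753, 0.001, 0.001]
force: [0.7, -0.5, -1.0]
width: 0.0602
gripper_force: 0.0
```

Request:
send_rows(deltas=[{"x": -5,"y": 0,"z": 0,"wx": 0,"wy": 0,"wz": 0,"hand": -0.29},{"x": -5,"y": 0,"z": 0,"wx": 0,"wy": 0,"wz": 0,"hand": -0.29},{"x": -5,"y": 0,"z": 0,"wx": 0,"wy": 0,"wz": 0,"hand": -0.29},{"x": -5,"y": 0,"z": 0,"wx": 0,"wy": 0,"wz": 0,"hand": -0.29},{"x": 0,"y": 0,"z": 0,"wx": 0,"wy": 0,"wz": 0,"hand": -0.29},{"x": 0,"y": 0,"z": 0,"wx": 0,"wy": 0,"wz": 0,"hand": -0.29}])

```text
clock: 15.12
tool_pos: [0.6384, -0.2777, 0.2097]
eef_rot: [0.659, 0.752, 0.0, -0.0]
force: [0.1, 0.4, 0.1]
width: 0.0599
gripper_force: 0.0
```

```bash
python3 -c "
from h import *
go([.6557,-.1181,.02])
b=capture('top');cv2.imwrite('pics/top5.png',b);s=capture('side')
cv2.imwrite('pics/m5.png',np.hstack([cv2.resize(b[130:250,190:310],(400,400),interpolation=2),cv2.resize(s[170:290,180:300],(400,400),interpolation=2)]))
"
```

```text
t 15.12 pos [ 0.6384 -0.2777  0.2097] yaw 1.7035 w 0.0599 F [0.1 0.4 0.1] q7 0.26 zax [ 0.     0.001 -1.   ]
cm in tool [15.57  3.82 18.99] wz deg None
```

View pics/m5.png

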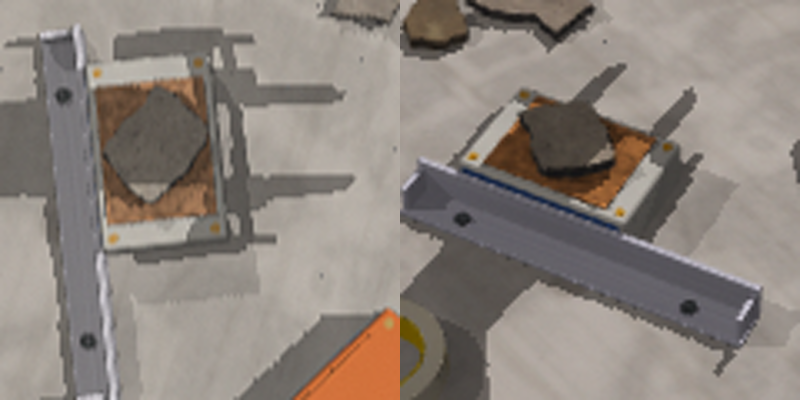

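The block's face lies along the fence, from (87,65) to (104,250), well inside the fence ends. The sherd is centred and the hand is clear, so I'm handing in.

```bash
python3 -c "
from station import *
print(close_job())"
```

```text
the job is handed in; nothing more can be done
None
```

I handed the job in at about 15 s: the blue face was turned parallel about 75 mm clear of the fence, then pushed flush within the fence's ends. The sherd still sits centred on its pad and the hand is clear; the judge gave no verdict, and I did not re-measure the bystanders.

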